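# Turn the mill carousel round to the scoop tray

## Task

The chrome pepper mill with its crown off is next to be refilled: gently push the carousel round by its rim, whose notches take a fingertip, until that open mill stands at the scoop tray, squarely in front of the middle of the tray's open mouth. Turn it by the rim only, without touching or lifting the three mills on it, and leave the shaker cap and the tamping rod where they stand. Finish with the carousel at rest and the hand clear of everything.

Things in the scene. Friction and masses are not known exactly. Their poses are not given: they have to be found in the camera images.
- platter: Round white carousel platter of radius 180 mm on an upright axis, turning freely without end either way (under 1 N at the rim) and staying where it is left. Origin: on the axis at the underside, 28 mm above the counter; 22 mm thick; z up. Its rim has six finger notches, at 30, 90, 150.. deg counter-clockwise from its x axis, and six wells on its top, at 0, 60, 120.. deg.
- rim_notch (a point): One of the six like finger notches in the platter's rim, turning with the platter: this point is 155 mm from the axis, at 30 deg from the platter's x axis, at half the platter's thickness (39 mm above the counter). The others follow every 60 deg. A notch is open above and below, with rounded shoulders: 46 mm wide at 150 mm from the axis, 53 mm at 160, 74 mm at 170; its floor is at 135 mm.
- well (a point): Centre of one of the six shallow wells in the platter's top (at 0 deg; the others every 60 deg), 70 mm from the axis, 50 mm above the counter. Well rims are 65 mm across and 5 mm high.
- tray_mouth (a point): Middle of the open mouth of the fixed galvanized scoop tray, 10 mm above the counter. Its x axis points level from the mouth into the tray, straight away from the carousel's axis, which lies 200 mm before the mouth; y runs along the mouth. The tray is 180 mm wide, 240 mm long, with 55 mm walls; beyond it a 115 mm wide chute rises along x to a hopper.
- pepper_mill_mid (a point): Pepper mill to be refilled: waisted chrome mill, 52 mm across, 120 mm high to its open mouth, no crown, with the thin bare spindle standing out of it to 148 mm. It stands loose in one of the platter's wells, so it rides round with the platter. This point is on its axis, 60 mm above its foot; z is up.
- salt_mill_mid (a point): Salt mill: the same chrome body closed by a domed crown with a small knob, 52 mm across, 170 mm high, loose in another well. This point is on its axis 60 mm above its foot.
- glass_grinder_mid (a point): Smoked glass grinder with black base and cap, 52 mm across, 118 mm high, loose in another well. This point is on its axis 60 mm above its foot.
- shaker_cap: Dark bakelite shaker cap, a low dome 46 mm across and 26 mm high, lying loose on the counter left of the carousel. Origin: centre of its underside.
- tamping_rod: Short steel tamping rod standing upright on the counter left of the carousel: round foot 38 mm across, thin stem, small knob, 112 mm high. Origin: centre of its underside.
Things that resemble listed ones, but are neither listed nor needed, are in the scene too. Leave any blue or red look-alike of the part that bears glass_grinder_mid alone.

How it is judged:
By the outcome, as a careful person would: the job done as asked, in the order asked, and still so for the second after the job is handed in, with the robot touching nothing.
It also fails if it takes over 70 s, if anything falls off the work surface, if the arm or the gripper's body presses on something with over 40 N, if the wrist force passes 120 N, or if a joint passes its speed limit or range.

## Robot

A 7-joint arm with a two-finger parallel gripper is mounted at the origin on the work surface. World frame = base frame: x ahead of the robot, y to its left, z up, the work surface at z = 0. Lengths are in mm, angles in rad, forces in N, time in s.
With the tool pointing down it reaches from about 350 to 900 mm from the base axis. Payload 7.2 kg.
Tool frame: the origin (TCP) lies on the mounting face of the last link; the fingertips stand bot.tips_ahead ahead of it and the grasp point (between the pads) lies 163 mm ahead of it (bot.tips_ahead is the distance from the TCP to the fingertips, in mm); z points along the fingers, y is the direction in which the jaws open and shut (so a half turn about z gives the same grasp; the last joint's range is limited). The gripper opens to 88 mm and grips with 3 to 60 N. Pads are 20 mm wide; open, the fingers measure 115 mm over their backs; the gripper's body (75 mm by 178 mm) begins 61 mm behind the grasp point.
Start: joints at [-1.404, 0.411, -0.013, 1.596, 0.006, 1.134, -0.082], TCP at [145.414, 607.847, 404.653] pointing down, gripper open.
Joint ranges: [-2.95, 2.95], [-0.29, 1.99], [-1.47, 1.44], [0.14, 2.54], [-1.03, 4.17], [0.13, 1.85], [-2.86, 2.86]. Speed limits (rad/s): [2.39, 2.39, 3.01, 3.01, 3.14, 3.14, 3.14].

## Interface

Orientations are given as [roll, pitch, yaw] about the fixed x, y, z axes, in that order (R = Rz(yaw) Ry(pitch) Rx(roll)).
In Python, from rig import telemetry, eyes, bot gives the robot as it stands.
- The arm moves only by the shell command python3 -m pendant 'ROWS'. ROWS is JSON, a list that holds one entry, the list of rows, each a list of 7 numbers: the shift along the world's x, y, z in m, then the turn, a rotation vector about the world's x, y, z in rad, then the gripper command: -1 is shut, 1 is fully open, values between are in proportion. A call has exactly 5 rows; each row shifts and turns the commanded pose from where the row before left it; what a row does not reach is not made up. A row lasts 1/12 s, in which the tool goes at most 41.7 mm and 7.16 degrees, less where a joint would pass 70% of its speed; a pose out of reach is approached as far as the arm can. A call is refused whole if a number of a shift passes 0.0417 or a number of a turn 0.125, either way. A call with a gripper value outside its range is refused whole. The fingers move at their own pace and stop on an object; the grip force is fixed at half the most. Time passes only in rows, so rows that do not move let the fingers close, or fill a call up. It gives the time, the measured TCP pose, the force and the opening at its end, in the units of the state.
- telemetry.observe(): the state, without advancing time (a new reading comes with each control period).
- eyes.camera(name): name is "scene" or "top" or "wrist"; returns a dict with "frame" (400x640x3 uint8, blue, green, red), "fov_y" (degrees; the focal length in pixels is half the picture's height over the tangent of half this angle, whatever the lens; pixels are square), "cx", "cy" (the principal point, pixels), "k1" (the pictures are not rectified: a ray, as slopes to the right and down, at radius r is drawn at 1 + k1 r^2 times it, then the intrinsics apply), "view" (4x4, takes a point from world to camera coordinates). Camera axes: x right, y down, z forward; pixel columns grow to the right and rows downward; lengths in mm; the calibration is good to about 2 mm. A picture is of the moment at which its call begins. There is no depth.
- bot.finish_job(): hands the job in, once; it reports no verdict.
The state is a dict: "clock": time; "joints": joint angles; "qvel": joint speeds; "joint_efforts": joint torques, N m; "eef_pos": TCP position; "tcp_rot": TCP orientation; "wrist_force": force on the tool from outside, world axes, zero at the start; "moment": the same for the moment, N m; "grip_width": opening from 0.0 (shut) to 1.0 (fully open).
Only numpy, scipy, OpenCV 4.12 (cv2) and the standard library are available. Lean on these libraries where they do the work, as an engineer would, in place of code of your own. Each camera call takes 0.05 s, during which the arm holds its last target. There are 200 camera calls.

## Working session

There is one attempt and no reset: what is moved stays moved. The work goes in short steps, Python scripts to look and compute and a shell command to move; the robot and the scene stay as the last step left them, time stands still between calls to the robot, and variables do not carry over. Pictures are saved under pics/ and viewed, about 8 in all and at most 12, crops included, and the job is handed in when it is done.

```bash
mkdir -p pics; ls; cat > h.py <<'E'
import numpy as np, cv2
from rig import telemetry, eyes, bot
def cam(n):
    c=eyes.camera(n); c['f']=200/np.tan(np.radians(c['fov_y']/2)); return c
def ray(c,u,v):
    d=np.array([(u-c['cx'])/c['f'],(v-c['cy'])/c['f']]); s=d.copy()
    for _ in range(20): s=d/(1+c['k1']*(s@s))
    V=np.array(c['view']); R=V[:3,:3]; return -R.T@V[:3,3], R.T@np.array([s[0],s[1],1])
def onz(c,u,v,z):
    o,d=ray(c,u,v); return o+d*(z-o[2])/d[2]
def proj(c,p):
    V=np.array(c['view']); q=V[:3,:3]@np.array(p,float)+V[:3,3]; s=q[:2]/q[2]; s=s*(1+c['k1']*(s@s)); return s*c['f']+[c['cx'],c['cy']]
E
python3 - <<'E'
from h import *
print(bot.tips_ahead); s=telemetry.observe(); print(s)
for n in ['scene','top']:
    c=cam(n); cv2.imwrite(f'pics/{n}0.png',c['frame']); print(n,c['fov_y'],c['cx'],c['cy'],c['k1'],ray(c,320,200))
E
```

```text
pics
182.0
{'clock': 0.0, 'joints': array([-1.40416726,  0.41191337, -0.01273866,  1.59701274,  0.0055999 ,
        1.13430496, -0.08221314]), 'qvel': array([-0.00033466,  0.00068893,  0.00147861,  0.00031051,  0.00079276,
       -0.00156059,  0.0004799 ]), 'joint_efforts': array([ 7.38834315e-04, -5.87954021e+01,  6.42385427e-01, -2.91068852e+01,
       -5.36537636e-02,  1.83619175e-02,  1.47164542e-04]), 'eef_pos': array([145.38207251, 607.64531439, 403.81313093]), 'tcp_rot': array([-3.13999314e+00,  1.02771580e-04,  2.90679939e+00]), 'wrist_force': array([-0.0143256 ,  0.17415563,  0.48940127]), 'moment': array([0.03402142, 0.02050452, 0.03010859]), 'grip_width': 0.9964347082177053}
scene 55.680989411700835 318.16412173000856 197.38588982468713 -0.01604668705391126 (array([1105.34955177,  393.65574308,  610.23091247]), array([-0.70245942, -0.29477886, -0.64786368]))
top 46.893926650811146 316.0332534549138 192.9643609406711 0.01619339118043962 (array([ 482.1755179 ,  162.0161624 , 1211.95962663]), array([ 0.04133653, -0.00106597, -0.99929822]))
```

View pics/scene0.png

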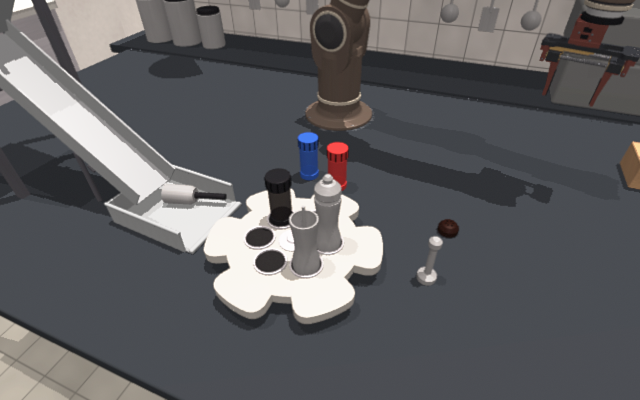

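View pics/top0.png

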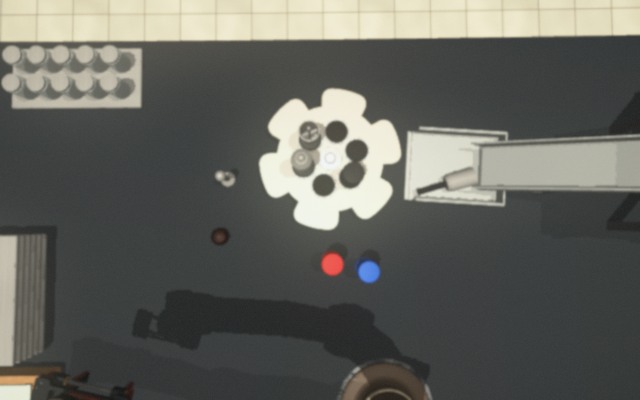

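Top view: the platter is at about (330,158). Two chrome mills stand on it: one with a spindle (311,131) and one with a dome (302,160). The glass grinder is at (352,173), and the tray mouth is on the right at x≈406. The look-alikes are red (332,265) and blue (368,271). In the scene view, the open mill is at (305,240) and the salt mill at (327,210).

```bash
cat > m.py <<'E'
from h import *
def platter(c):
    im=c['frame']; g=im.min(2); m=(g>175).astype(np.uint8); m[:70]=0; m[:,:240]=0; m[240:]=0; m[:,402:]=0
    m=cv2.morphologyEx(m,cv2.MORPH_OPEN,np.ones((3,3)))
    cs,_=cv2.findContours(m,cv2.RETR_EXTERNAL,cv2.CHAIN_APPROX_NONE); k=max(cs,key=cv2.contourArea)[:,0,:]
    return np.array([onz(c,*p,50)[:2] for p in k])
def fit(P):
    (cx,cy),r=cv2.minEnclosingCircle(P.astype(np.float32))
    C=np.array([cx,cy])
    for _ in range(5):
        d=P-C; r=np.hypot(*d.T); o=P[r>172]; A=np.c_[2*o,np.ones(len(o))]; s=np.linalg.lstsq(A,(o**2).sum(1),rcond=None)[0]; C=s[:2]; R=np.sqrt(s[2]+C@C)
    d=P-C; r=np.hypot(*d.T); a=np.arctan2(d[:,1],d[:,0])
    z=(np.maximum(180-r,0)*np.exp(6j*a)).sum(); n=np.degrees(np.angle(z))/6   # notch angle mod 60
    return C,R,n%60
if __name__=='__main__':
    c=cam('top'); P=platter(c); C,R,n=fit(P); print('C',C,'R',R,'notch mod60',n)
    for nm,u,v,z in [('open mouth',311,131,170),('salt',302,160,200),('trayA',406,131,60),('trayB',404,199,60),('trayFarA',507,133,60),('trayFarB',506,206,60),('red',332,265,110),('blue',368,271,110),('rod',221,176,112),('cap',220,236,20)]:
        p=onz(c,u,v,z)[:2]; d=p-C; print(nm,p.round(0),'r',np.hypot(*d).round(0),'ang',np.degrees(np.arctan2(d[1],d[0])).round(1))
    im=c['frame']; a=cv2.resize(im[80:245,250:520],None,fx=2.9,fy=2.9,interpolation=cv2.INTER_CUBIC); cv2.imwrite('pics/crop1.png',a)
E
python3 m.py
```

```text
C [635.85648211 135.55414758] R 177.047626403364 notch mod60 15.894944872063173
open mouth [683. 180.] r 65.0 ang 43.4
salt [613. 200.] r 68.0 ang 109.8
trayA [702. -57.] r 203.0 ang -71.1
trayB [531. -49.] r 212.0 ang -119.7
trayFarA [ 694. -309.] r 448.0 ang -82.6
trayFarB [ 511. -301.] r 454.0 ang -105.9
red [373. 134.] r 263.0 ang -179.6
blue [359.  49.] r 291.0 ang -162.6
rod [587. 398.] r 267.0 ang 100.5
cap [441. 419.] r 344.0 ang 124.5
```

View pics/crop1.png

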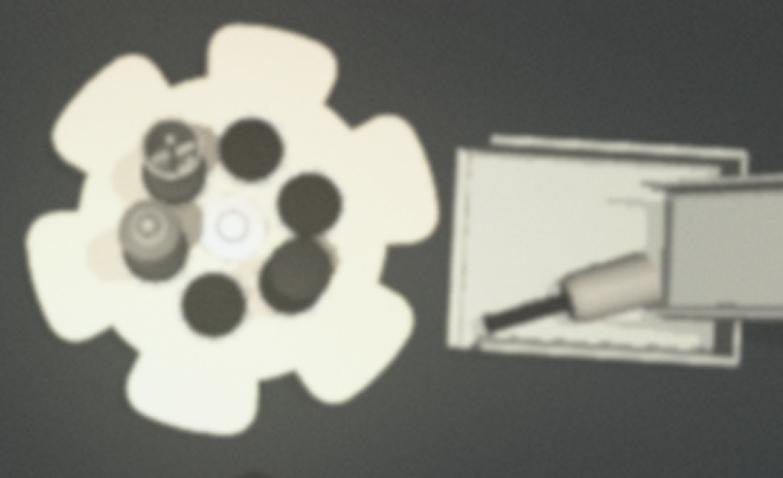

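The crop confirms it: crop (172,150) shows the crownless mouth with spindle, and crop (150,228) is the domed salt mill. The tray mouth line runs from crop (460,150) to (447,346).

```bash
python3 - <<'E'
from h import *
c=cam('top'); C=np.array([635.9,135.6])
f=lambda x,y,z: onz(c,250+x/2.9,80+y/2.9,z)[:2]
ang=lambda d: np.degrees(np.arctan2(d[1],d[0]))
for z in (2,10):
    A,B=f(460,150,z),f(447,346,z); M=(A+B)/2; n=np.array([-(B-A)[1],(B-A)[0]]); 
    print(z,A,B,np.linalg.norm(A-B),'M',M,np.linalg.norm(M-C),'ang C->M',ang(M-C),'normal',ang(-n),ang(n))
for a,b,nm in [((490,138),(748,155),'wallU'),((480,347),(740,364),'wallL')]:
    p,q=f(*a,60),f(*b,60); print(nm,p,q,ang(q-p))
# chute edges
g=c['frame']; 
for p,q in [((645,185),(783,177)),((668,308),(783,318))]: print(f(*p,60),f(*q,60))
for nang in [15.9+60*k for k in range(6)]:
    print(nang, (C+155*np.array([np.cos(np.radians(nang)),np.sin(np.radians(nang))])).round(0))
E
```

```text
2 [710.76364364 -74.86158385] [532.20936825 -59.76120483] 179.1916591437417 M [621.48650595 -67.31139434] 203.42267023025866 ang C->M -94.06309162162599 normal 85.16598442445616 -94.83401557554386
10 [709.25226676 -73.29539773] [531.8785549  -58.29485926] 178.00688136967565 M [620.56541083 -65.7951285 ] 201.9780864522868 ang C->M -94.35420259779806 normal 85.16598442445616 -94.83401557554386
wallU [710.03126975 -89.6410764 ] [ 692.76535113 -311.26237138] -94.45476171971087
wallL [528.71688467 -77.4157238 ] [ 512.33265562 -298.92334674] -94.23028682991603
[ 667.60877104 -222.23659722] [ 673.29889178 -340.60431397]
[ 560.93353476 -239.05726074] [ 551.48278789 -336.70253433]
15.9 [785. 178.]
75.9 [674. 286.]
135.9 [525. 243.]
195.9 [487.  93.]
255.9 [598. -15.]
315.9 [747.  28.]
```

Plan: keep the shut fingers in the notch at 195.9° (487,93) with the jaws tangential, and sweep clockwise about 140°. The mill is at 45.9° and the target is about −94.4°. First, the approach above that notch.

```bash

python3 -m pendant '[[[0.0171,-0.0257,0,0,0,0.0256,-1],[0.0171,-0.0257,0,0,0,0.0256,-1],[0.0171,-0.0257,0,0,0,0.0256,-1],[0.0171,-0.0257,0,0,0,0.0256,-1],[0.0171,-0.0257,0,0,0,0.0256,-1]]]'
python3 -m pendant '[[[0.0171,-0.0257,0,0,0,0.0256,-1],[0.0171,-0.0257,0,0,0,0.0256,-1],[0.0171,-0.0257,0,0,0,0.0256,-1],[0.0171,-0.0257,0,0,0,0.0256,-1],[0.0171,-0.0257,0,0,0,0.0256,-1]]]'
python3 -m pendant '[[[0.0171,-0.0257,0,0,0,0.0256,-1],[0.0171,-0.0257,0,0,0,0.0256,-1],[0.0171,-0.0257,0,0,0,0.0256,-1],[0.0171,-0.0257,0,0,0,0.0256,-1],[0.0171,-0.0257,0,0,0,0.0256,-1]]]'
python3 -m pendant '[[[0.0171,-0.0257,0,0,0,0.0256,-1],[0.0171,-0.0257,0,0,0,0.0256,-1],[0.0171,-0.0257,0,0,0,0.0256,-1],[0.0171,-0.0257,0,0,0,0.0256,-1],[0.0171,-0.0257,0,0,0,0.0256,-1]]]'
python3 -c "
from h import *
s=telemetry.observe();print(s['joints'],s['tcp_rot'],s['clock'])"
```

```text
clock: 0.62
eef_pos: [231.5, 478.0, 404.5]
tcp_rot: [-3.141, -0.0, 3.036]
wrist_force: [0.7, 0.6, 0.5]
grip_width: 0.66
clock: 1.03
eef_pos: [317.0, 349.4, 404.7]
tcp_rot: [3.141, 0.0, -3.119]
wrist_force: [0.7, 0.8, 0.5]
grip_width: 0.277
clock: 1.45
eef_pos: [402.4, 220.9, 404.8]
tcp_rot: [3.141, 0.0, -2.991]
wrist_force: [0.4, 0.7, 0.1]
grip_width: 0.006
clock: 1.87
eef_pos: [487.9, 92.4, 404.7]
tcp_rot: [3.141, 0.0, -2.863]
wrist_force: [1.6, 0.6, -0.8]
grip_width: 0.007
[-0.54731798  0.18936074  0.3043404   1.9171523  -0.06541398  1.04431105
  1.63416135] [ 3.14148975e+00  2.11346750e-04 -2.86302517e+00] 1.8667
```

```bash

python3 -m pendant '[[[0,0,-0.027,0,0,0,-1],[0,0,-0.027,0,0,0,-1],[0,0,-0.027,0,0,0,-1],[0,0,-0.027,0,0,0,-1],[0,0,-0.027,0,0,0,-1]]]'
python3 - <<'E'
from h import *
c=cam('wrist'); cv2.imwrite('pics/w1.png',c['frame']); 
s=cam('scene'); f=s['frame'][150:340,150:470]; cv2.imwrite('pics/s1.png',cv2.resize(f,None,fx=2,fy=2))
cv2.imwrite('pics/ws.png',np.vstack([c['frame'][:, :], cv2.resize(f,(640,380))])[:, :] if 0 else cv2.resize(np.vstack([c['frame'],cv2.resize(f,(640,380))]),None,fx=.75,fy=.75))
E
```

```text
clock: 2.28
eef_pos: [487.3, 93.7, 268.5]
tcp_rot: [3.142, 0.0, -2.865]
wrist_force: [1.2, 0.5, -0.2]
grip_width: 0.002
```

View pics/ws.png

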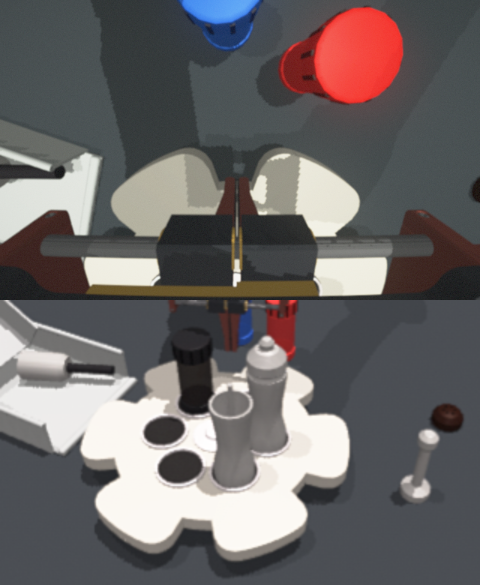

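The wrist view shows the shut fingertips at about (237,185), centred between the two lobes over the notch. Red (358,55) and blue are clear. Descending to tip height 28 mm.

```bash

python3 -m pendant '[[[0,0,-0.012,0,0,0,-1],[0,0,-0.012,0,0,0,-1],[0,0,-0.012,0,0,0,-1],[0,0,-0.012,0,0,0,-1],[0,0,-0.010,0,0,0,-1]]]'
python3 - <<'E'
# sweep table: finger leaves 195.9deg clockwise, radius 155, 3.5 deg/row
import numpy as np
C=np.array([635.9,135.6]); p=lambda a: C+155*np.array([np.cos(np.radians(a)),np.sin(np.radians(a))])
a=195.9
for k in range(8):
    print(k,a,[(p(a-3.5*(i+1))-p(a-3.5*i)).round(1).tolist() for i in range(5)],'end',p(a-17.5).round(1)); a-=17.5
E
```

```text
clock: 2.8
eef_pos: [488.0, 94.1, 212.4]
tcp_rot: [3.141, 0.002, -2.864]
wrist_force: [0.7, -0.3, 0.2]
grip_width: 0.007
0 195.9 [[-2.3, 9.2], [-1.7, 9.3], [-1.2, 9.4], [-0.6, 9.4], [-0.0, 9.5]] end [481.  139.9]
1 178.4 [[0.6, 9.5], [1.1, 9.4], [1.7, 9.3], [2.3, 9.2], [2.8, 9.0]] end [489.4 186.3]
2 160.9 [[3.4, 8.8], [3.9, 8.6], [4.4, 8.4], [4.9, 8.1], [5.4, 7.8]] end [511.5 228. ]
3 143.4 [[5.9, 7.4], [6.3, 7.1], [6.7, 6.7], [7.1, 6.2], [7.5, 5.8]] end [545.  261.2]
4 125.9 [[7.8, 5.3], [8.1, 4.8], [8.4, 4.3], [8.7, 3.8], [8.9, 3.3]] end [587.  282.7]
5 108.4 [[9.1, 2.7], [9.2, 2.2], [9.3, 1.6], [9.4, 1.0], [9.5, 0.4]] end [633.5 290.6]
6 90.9 [[9.5, -0.1], [9.4, -0.7], [9.4, -1.3], [9.3, -1.9], [9.2, -2.4]] end [680.2 284.1]
7 73.4 [[9.0, -3.0], [8.8, -3.5], [8.6, -4.1], [8.3, -4.6], [8.0, -5.1]] end [722.8 263.9]
```

```bash

python3 -m pendant '[[[-0.0012,0.0045,0,0,0,-0.0305,-1],[-0.0011,0.0046,0,0,0,-0.0305,-1],[-0.0009,0.0046,0,0,0,-0.0305,-1],[-0.0008,0.0047,0,0,0,-0.0305,-1],[-0.0006,0.0047,0,0,0,-0.0305,-1]]]'
python3 -m pendant '[[[-0.0005,0.0047,0,0,0,-0.0305,-1],[-0.0003,0.0047,0,0,0,-0.0305,-1],[-0.0002,0.0047,0,0,0,-0.0305,-1],[0,0.0047,0,0,0,-0.0305,-1],[0,0.0047,0,0,0,-0.0305,-1]]]'
python3 - <<'E'
from m import *
c=cam('top'); cv2.imwrite('pics/t2.png',c['frame']); print(fit(platter(c)))
E
```

```text
clock: 3.22
eef_pos: [483.2, 117.1, 212.6]
tcp_rot: [3.141, 0.001, -3.019]
wrist_force: [-0.4, -0.4, -0.7]
grip_width: 0.006
clock: 3.63
eef_pos: [482.3, 140.7, 212.7]
tcp_rot: [3.141, 0.001, 3.112]
wrist_force: [0.0, -1.5, -0.5]
grip_width: 0.007
(array([636.74810902, 135.25481168]), np.float64(176.80176605875724), np.float64(4.383091256954681))
```

```bash

python3 -m pendant '[[[0.0006,0.0095,0,0,0,-0.061,-1],[0.0011,0.0094,0,0,0,-0.061,-1],[0.0017,0.0093,0,0,0,-0.061,-1],[0.0023,0.0092,0,0,0,-0.061,-1],[0.0028,0.009,0,0,0,-0.061,-1]]]'
python3 -m pendant '[[[0.0034,0.0088,0,0,0,-0.061,-1],[0.0039,0.0086,0,0,0,-0.061,-1],[0.0044,0.0084,0,0,0,-0.061,-1],[0.0049,0.0081,0,0,0,-0.061,-1],[0.0054,0.0078,0,0,0,-0.061,-1]]]'
python3 -m pendant '[[[0.0059,0.0074,0,0,0,-0.061,-1],[0.0063,0.0071,0,0,0,-0.061,-1],[0.0067,0.0067,0,0,0,-0.061,-1],[0.0071,0.0062,0,0,0,-0.061,-1],[0.0075,0.0058,0,0,0,-0.061,-1]]]'
python3 - <<'E'
from m import *
c=cam('top'); cv2.imwrite('pics/t3.png',c['frame']); print(fit(platter(c)))
w=cam('wrist')['frame']; s=cam('scene')['frame'][130:350,150:470]
cv2.imwrite('pics/mid.png',cv2.resize(np.vstack([cv2.resize(s,(640,440)),w]),None,fx=.7,fy=.7))
E
```

```text
clock: 4.1
eef_pos: [490.7, 187.2, 212.6]
tcp_rot: [3.141, 0.0, 2.806]
wrist_force: [-0.1, -0.7, -0.3]
grip_width: 0.004
clock: 4.52
eef_pos: [512.7, 229.0, 212.5]
tcp_rot: [3.141, -0.0, 2.502]
wrist_force: [1.0, -1.0, -0.0]
grip_width: 0.004
clock: 4.93
eef_pos: [546.2, 262.2, 212.5]
tcp_rot: [3.141, -0.0, 2.197]
wrist_force: [-0.1, -0.8, -0.4]
grip_width: 0.007
(array([636.11329129, 134.68378003]), np.float64(176.68081992797016), np.float64(10.433049596148303))
```

View pics/mid.png

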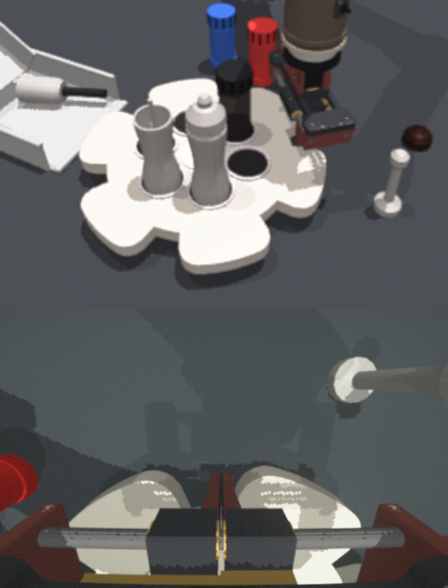

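Midway: the mills are upright, the finger is in the notch at wrist pixel (222,490), and the rod is well outside at (352,380). About 75° is left.

```bash

python3 -m pendant '[[[0.0078,0.0053,0,0,0,-0.061,-1],[0.0081,0.0048,0,0,0,-0.061,-1],[0.0084,0.0043,0,0,0,-0.061,-1],[0.0087,0.0038,0,0,0,-0.061,-1],[0.0089,0.0033,0,0,0,-0.061,-1]]]'
python3 -m pendant '[[[0.0091,0.0027,0,0,0,-0.061,-1],[0.0092,0.0022,0,0,0,-0.061,-1],[0.0093,0.0016,0,0,0,-0.061,-1],[0.0094,0.001,0,0,0,-0.061,-1],[0.0095,0.0004,0,0,0,-0.061,-1]]]'
python3 -m pendant '[[[0.0095,-0.0001,0,0,0,-0.061,-1],[0.0094,-0.0007,0,0,0,-0.061,-1],[0.0094,-0.0013,0,0,0,-0.061,-1],[0.0093,-0.0019,0,0,0,-0.061,-1],[0.0092,-0.0024,0,0,0,-0.061,-1]]]'
python3 - <<'E'
from m import *
c=cam('top'); cv2.imwrite('pics/t4.png',c['frame']); print(fit(platter(c)))
C=np.array([635.9,135.6]); p=lambda a: C+155*np.array([np.cos(np.radians(a)),np.sin(np.radians(a))])
a=73.4
for s in [3]*5+[2]*5: print((p(a-s)-p(a)).round(1)); a-=s
E
```

```text
clock: 5.5
eef_pos: [587.5, 282.9, 212.0]
tcp_rot: [-3.141, -0.0, 1.893]
wrist_force: [-1.3, -0.9, 0.3]
grip_width: 0.007
clock: 5.92
eef_pos: [634.1, 290.8, 211.9]
tcp_rot: [-3.14, -0.0, 1.588]
wrist_force: [-0.9, -0.1, 0.5]
grip_width: 0.004
clock: 6.33
eef_pos: [680.9, 284.3, 211.9]
tcp_rot: [-3.14, -0.0, 1.283]
wrist_force: [-1.0, 0.4, 0.2]
grip_width: 0.003
(array([635.8811372 , 135.48764958]), np.float64(177.1167841931739), np.float64(20.693514132959894))
[ 7.7 -2.5]
[ 7.6 -2.9]
[ 7.4 -3.3]
[ 7.2 -3.7]
[ 7.  -4.1]
[ 4.6 -2.9]
[ 4.5 -3.1]
[ 4.3 -3.2]
[ 4.2 -3.4]
[ 4.1 -3.5]
```

```bash

python3 -m pendant '[[[0.0077,-0.0025,0,0,0,-0.052,-1],[0.0076,-0.0029,0,0,0,-0.052,-1],[0.0074,-0.0033,0,0,0,-0.052,-1],[0.0072,-0.0037,0,0,0,-0.052,-1],[0.007,-0.0041,0,0,0,-0.052,-1]]]'
python3 -m pendant '[[[0.0032,-0.0020,0,0,0,-0.024,-1],[0.0031,-0.0021,0,0,0,-0.024,-1],[0.0031,-0.0022,0,0,0,-0.024,-1],[0.0015,-0.0012,0,0,0,-0.012,-1],[0,0,0,0,0,0,-1]]]'
python3 - <<'E'
from m import *
c=cam('top'); print(fit(platter(c)))
im=c['frame']; cv2.imwrite('pics/t5.png',cv2.resize(im[80:245,250:520],None,fx=2.9,fy=2.9,interpolation=cv2.INTER_CUBIC))
E
```

```text
clock: 6.8
eef_pos: [717.6, 268.1, 211.8]
tcp_rot: [-3.14, -0.0, 1.025]
wrist_force: [-0.9, 1.0, 0.6]
grip_width: 0.005
clock: 7.22
eef_pos: [729.0, 260.3, 211.8]
tcp_rot: [3.141, 0.0, 0.939]
wrist_force: [0.1, 0.0, 0.0]
grip_width: 0.006
(array([635.93042111, 133.55705138]), np.float64(176.08514856042441), np.float64(56.28271734241649))
```

View pics/t5.png

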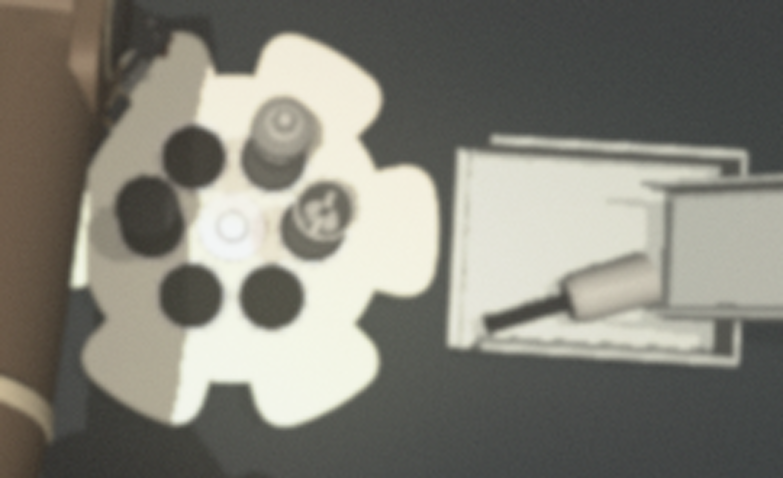

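The open mill now stands at crop (320,210) on the tray side. The arm's shadow biases the rim fit, so I'll measure the angle from the three empty wells (dark disks) instead.

```bash
cat > wells.py <<'E'
from m import *
def wells(c,z=49):
    g=c['frame'].max(2); out=[]
    m=((g<100)*255).astype(np.uint8); m[:,:265]=0
    cs,_=cv2.findContours(m,cv2.RETR_LIST,cv2.CHAIN_APPROX_NONE)
    C=np.array([635.9,135.4])
    for k in cs:
        if not 150<cv2.contourArea(k)<700: continue
        (u,v),ax,_=cv2.fitEllipse(k); d=onz(c,u,v,z)[:2]-C
        if np.hypot(*d)<100: out.append((round(u,1),round(v,1),np.round(ax,1).tolist(),np.hypot(*d).round(1),np.degrees(np.arctan2(d[1],d[0])).round(1)))
    return out
if __name__=='__main__':
    c=cam('top')
    for o in wells(c): print(*o,'mod60',round(o[-1]%60,1))
    # hub and lobe fit from unoccluded right side
    P=platter(c); C=np.array([635.9,135.4]); d=P-C; a=np.degrees(np.arctan2(d[:,1],d[:,0])); r=np.hypot(*d.T)
    s=(a>-155)&(a<25)&(r<185)
    z=(np.maximum(180-r[s],0)*np.exp(6j*np.radians(a[s]))).sum(); print('notch',np.degrees(np.angle(z))/6%60)
    u,v=250+232/2.9,80+227/2.9; print('hub',onz(c,u,v,55)[:2])
    s=telemetry.observe(); print(s['eef_pos'],s['wrist_force'])
E
python3 wells.py
```

```text
343.2 182.0 [18.4, 19.0] 69.4 -151.0 mod60 29.0
315.1 181.5 [19.4, 19.5] 69.5 147.6 mod60 27.6
notch 3.857078569164594
hub [635.16631163 134.66126609]
[728.71792831 260.78745161 211.69299841] [0.02353794 0.7939582  0.01699634]
```

```bash
cat > notch.py <<'E'
from m import *
def notches(c,C=np.array([635.9,135.4])):
    g=c['frame'].min(2).astype(np.float32); out=[]
    for R in (150,158,165):
        a=np.arange(-180,180,.25); q=np.array([proj(c,[C[0]+R*np.cos(t),C[1]+R*np.sin(t),50]) for t in np.radians(a)],np.float32)
        b=cv2.remap(g,q[:,:1],q[:,1:],cv2.INTER_LINEAR)[:,0]>150
        e=np.flatnonzero(np.diff(b.astype(int))); 
        out.append((R,[(float((a[i]+a[j])/2),float(a[j]-a[i])) for i,j in zip(e[:-1],e[1:]) if not b[i+1] and 5<a[j]-a[i]<40]))
    return out
if __name__=='__main__':
    for f in ['pics/top0.png',None]:
        c=cam('top')
        if f: c['frame']=cv2.imread(f)
        for R,o in notches(c): print(f,R,[(round(m,1),round(w,1)) for m,w in o])
E
python3 notch.py
python3 - <<'E'
from wells import *
c=cam('top'); c['frame']=cv2.imread('pics/top0.png')
for o in wells(c): print(o,o[-1]%60)
E
```

```text
pics/top0.png 150 [(-164.1, 16.2), (-104.0, 16.5), (-44.0, 16.5), (15.8, 16.5), (75.6, 16.2), (135.8, 16.5)]
pics/top0.png 158 [(-164.1, 17.2), (-104.0, 17.5), (-44.0, 17.5), (15.9, 17.8), (75.8, 17.5), (135.8, 17.5)]
pics/top0.png 165 [(-164.1, 19.8), (-104.1, 19.8), (-43.9, 19.8), (15.8, 19.5), (75.6, 19.8), (135.8, 19.5)]
None 150 [(-121.5, 16.0), (-61.5, 16.5)]
None 158 [(-121.4, 17.2), (-61.5, 17.5)]
None 165 [(-121.5, 19.5), (-61.4, 19.8)]
(323.2, 184.8, [18.6, 18.9], np.float64(69.4), np.float64(165.8)) 45.80000000000001
(353.2, 164.2, [20.7, 50.5], np.float64(61.6), np.float64(-104.7)) 15.299999999999997
(335.9, 131.2, [18.6, 19.4], np.float64(71.3), np.float64(-13.5)) 46.5
```

The notches read cleanly at −61.45° and −121.45°, so the mill is at −91.45°. The target is −94.4°, so it needs 3° more (8 mm of arc).

```bash

python3 -m pendant '[[[0.0016,-0.0012,0,0,0,-0.013,-1],[0.0016,-0.0012,0,0,0,-0.013,-1],[0.0016,-0.0013,0,0,0,-0.013,-1],[0.0016,-0.0013,0,0,0,-0.013,-1],[0,0,0,0,0,0,-1]]]'
python3 notch.py | grep None
```

```text
clock: 7.88
eef_pos: [735.6, 255.1, 211.6]
tcp_rot: [3.141, 0.0, 0.886]
wrist_force: [0.6, -0.2, 0.3]
grip_width: 0.004
None 150 [(-124.6, 16.2), (-64.5, 16.5), (-4.6, 16.8)]
None 158 [(-124.5, 17.5), (-64.5, 17.5), (139.1, 22.2), (155.2, 8.0)]
None 165 [(-124.6, 19.8), (-64.6, 19.8), (144.5, 29.5)]
```

The mill is at −94.5°, which is on target. I'll back the finger to the middle of the notch, lift straight up, then retreat left.

```bash

python3 -m pendant '[[[-0.002,0.0016,0,0,0,0,-1],[-0.002,0.0016,0,0,0,0,-1],[-0.002,0.0016,0,0,0,0,-1],[0,0,0.004,0,0,0,-1],[0,0,0.01,0,0,0,-1]]]'
python3 -m pendant '[[[0,0,0.02,0,0,0,-1],[0,0,0.03,0,0,0,-1],[0,0,0.03,0,0,0,-1],[0,0,0.03,0,0,0,-1],[0,0,0.03,0,0,0,-1]]]'
python3 -m pendant '[[[0,0.015,0.03,0,0,0,-1],[-0.01,0.03,0.02,0,0,0,-1],[-0.015,0.035,0,0,0,0,-1],[-0.015,0.035,0,0,0,0,-1],[-0.015,0.035,0,0,0,0,-1]]]'
python3 -m pendant '[[[-0.015,0.035,0,0,0,0,-1],[-0.015,0.035,0,0,0,0,-1],[-0.015,0.035,0,0,0,0,-1],[-0.02,0.025,0,0,0,0,-1],[0,0,0,0,0,0,-1]]]'
python3 notch.py | grep None
python3 - <<'E'
from h import *
t=cam('top')['frame'][60:300,180:520]; s=cam('scene')['frame'][100:340,90:480]
cv2.imwrite('pics/end.png',cv2.resize(np.hstack([t,s]),(790,260)) if 0 else np.vstack([cv2.resize(t,(425,300)),cv2.resize(s,(425,262))]))
E
```

```text
clock: 8.4
eef_pos: [728.5, 261.1, 224.6]
tcp_rot: [-3.14, 0.002, 0.888]
wrist_force: [-0.9, -0.4, -0.3]
grip_width: 0.008
clock: 8.82
eef_pos: [729.1, 260.2, 368.4]
tcp_rot: [3.141, -0.001, 0.887]
wrist_force: [1.1, 0.8, 0.1]
grip_width: 0.006
clock: 9.23
eef_pos: [673.6, 411.3, 417.7]
tcp_rot: [3.141, -0.002, 0.887]
wrist_force: [0.7, -0.3, -0.5]
grip_width: 0.005
clock: 9.65
eef_pos: [603.5, 549.0, 415.9]
tcp_rot: [-3.138, -0.002, 0.899]
wrist_force: [-1.3, 0.0, -0.5]
grip_width: 0.001
None 150 [(-124.8, 16.5), (-64.6, 16.8), (-4.8, 16.5), (55.0, 16.5), (115.0, 16.0)]
None 158 [(-124.5, 17.5), (-64.4, 17.8), (-4.6, 17.8), (55.1, 17.2), (115.0, 17.5)]
None 165 [(-124.6, 19.8), (-64.6, 19.8), (-4.6, 19.8), (55.0, 19.5), (115.2, 19.5)]
```

View pics/end.png

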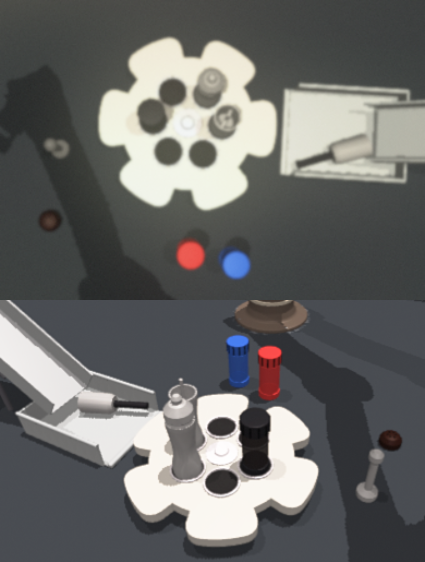

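The rim has stayed put. Averaged over five notches, the mill is at −94.7°, against a mouth direction of −94.2 to −94.8°. The mills are upright, the rod and cap are in place, and the hand is clear. Handing in.

```bash
python3 -c "
from rig import bot,telemetry
import numpy as np
print(np.abs(telemetry.observe()['qvel']).max()); print(bot.finish_job())"
```

```text
0.022817027013665437
the job is handed in; nothing more can be done
None
```

I turned the carousel about 140° clockwise with the shut fingertips in one rim notch, and the open pepper mill now stands at the tray mouth. I then backed the fingers off, lifted them straight out and moved the hand well to the left. The job was handed in at about 10 s on the robot's clock.

- **Alignment:** the last notch readings, averaged over five notches, put the mill at −94.7°. The middle of the tray mouth lies at −94.2° to −94.8°, depending on which tray edge is measured, so the mill is within about 0.5°.
- **Other objects:** in the last picture all three mills are upright. The shaker cap, the tamping rod and the red and blue look-alikes look undisturbed; I judged that by eye and did not re-measure them. The wrist force readings after each move stayed under 2 N.
- **Disagreeing check:** near the end, two rim fits were thrown off by the arm's shadow, one of them by about 5°. I discarded both and used the notch-edge readings, which agreed with the empty wells to within about 1° when I compared them.

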